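# Float the lift down and slide the stock tray across the gap into the rack bay

## Robot

A 6-joint arm with a two-finger parallel gripper is mounted at the origin on the work surface. World frame = base frame: x ahead of the robot, y to its left, z up, the work surface at z = 0. Lengths are in m, angles in rad, forces in N, time in s.
With the tool pointing down it reaches from about 0.225 to 0.875 m from the base axis. Payload 3.4 kg.
Tool frame: the origin (TCP) lies midway between the tips of the shut fingers; the grasp point (between the pads) lies 19 mm behind it (manip.pinch_z is the distance from the TCP to the grasp point, in m); z points along the fingers, y is the line along which they close (so a half turn about z gives the same grasp; the last joint's range is limited). The gripper opens to 85 mm and grips with 20 to 120 N. Pads are 22 mm wide; open, the fingers measure 114 mm over their backs; the gripper's body (76 mm by 85 mm) begins 54 mm behind the grasp point. The pads swing forward as they close: fully open they stand 13 mm farther back than shut.
Start: joints at [1.052, 0.276, 1.505, -0, 1.361, -0.121], TCP at [0.223, 0.53, 0.231] pointing down, gripper open.
Joint ranges: [-2.89, 2.89], [-0.75, 2.08], [0.22, 2.7], [-1.18, 4.32], [0.11, 2.71], [-2.7, 2.7]. Speed limits (rad/s): [2.57, 2.57, 3.14, 3.14, 3.14, 3.14].

## Interface

Orientations are given as a unit quaternion [w, x, y, z].
In Python, from rig import manip gives the robot as it stands.
- The arm moves only by the tool carry_out, never from a script. Its arguments are lists of equal length, an entry for each row: "delta_pos": the shift along the tool's x, y, z scaled (see below), a list of three; "turn": the turn, a rotation vector about the tool's x, y, z scaled (see below), a list of three; "claw": the closure, from -1 (fully open) to 1 (shut). A call has 1 to 12 rows; each row is the pose to reach, as a shift and turn from the pose commanded when the call began, along the tool's axes at that moment; what a row does not reach only later rows make up. The controller multiplies each number of a shift by 400 mm and each number of a turn by 30 degrees. A row lasts 1/10 s, in which the tool goes at most 50 mm and 8.59 degrees, less where a joint would pass 70% of its speed; a pose out of reach is approached as far as the arm can. A call with a number of a shift or a turn outside -1 to 1 is refused whole. A call with a gripper value outside its range is refused whole. The fingers move at their own pace and stop on an object; "force" is the grip in N (left out, the last holds). Time passes only in rows, so rows that repeat a pose let the fingers close. It gives the time, the measured TCP pose, the force, the opening and the grip force at its end, in the units of the state.
- manip.get_state(): the state, without advancing time (a new reading comes with each control period).
- manip.get_image(name): name is "scene" or "top"; returns a dict with "image" (400x640x3 uint8, red, green, blue), "z_map" (400x640 float32, m along the optical axis (not along the pixel's ray), 0 where there is no reading), "fx", "fy", "cx", "cy" (pixels), "world_to_cam" (4x4, takes a point from world to camera coordinates). Camera axes: x right, y down, z forward; pixel columns grow to the right and rows downward; lengths in m; the calibration is good to about 2 mm. A picture is of the moment at which its call begins.
- manip.sign_off(): hands the job in; it is judged then, once.
Trained networks look in the newest picture that a camera, given by its name, has taken for a name from the list of things; names that differ only in an ending like _2 or _b are one class to them, and where a whole thing is asked for, a point or a joint stands for the part that bears it (a point fixed in the world has none). Each returns a list of dicts, best first, with "score" (0 to 1); they miss things now and then, are a little off and sometimes report something else, mostly with a low value. They report only what shows in the picture. A call takes as long as a camera call. They do not tell look-alikes from the thing itself.
- manip.spot_in(camera, query): "point" ([x, y, z] in m, in world coordinates, good to about 4 mm: the middle of the surface that is visible of it).
- manip.place_of(camera, query): "point" ([x, y, z] in m, in world coordinates, good to about 4 mm: a listed point, or the origin of a listed thing).
The state is a dict: "clock": time; "qpos": joint angles; "qd": joint speeds; "effort": joint torques, N m; "position": TCP position; "ee_rot": TCP orientation; "contact_force": force on the tool from outside, world axes, zero at the start; "moment": the same for the moment, N m; "width": finger opening in m; "gripper_force": force on a finger pad.
Only numpy, scipy, OpenCV 4.12 (cv2) and the standard library are available. Lean on these libraries where they do the work, as an engineer would, in place of code of your own. Each camera call takes 0.05 s, during which the arm holds its last target. There are 200 camera calls.

## Task

Put the stock tray away in the rack bay. First push the lift's valve lever past its detent into the float notch and let the platform settle on its stops; then slide the tray, with its bushing standing in it, level across the gap into the bay, square and fully home against the wooden back stop. Do not lift the tray or let it sag or tip, and leave everything else where it stands, including the parts on either side of the bay.

Things in the scene. Friction and masses are not known exactly. Their poses are not given: they have to be found in the camera images.
- lift_frame (a point): The hydraulic lift, fixed to the bench: grey base, four guide posts, steel platform 160 x 220 mm (x, y). This point is the centre of its underside, on the bench (z = 0). +y points across the gap into the rack bay (the slide's direction), +x away from the robot; turned up to 0.12 rad. The rack is square to it. The platform's edge on the rack side is at y = +110 mm.
- platform_top (a point): Centre of the platform's flat top face, which is square to the lift. It stands about 128 mm above the bench at the start and 100 mm when settled on its stops.
- platform (a joint): How far the platform has sunk, m: about 0.002 = raised (start), 0.030 = on its stops. It sinks by itself in about 1 s once the lever is in the float notch, not before. Settled, its top is 2 mm above the rack deck; raised, 30 mm above it.
- lever (a joint): Angle of the valve lever, rad: 0 = upright (start, spring-centred), growing as the knob is pushed in the lift's +y direction; end stop 0.47. Let go before about 0.36 it springs back; a detent stiffens it between 0.2 and 0.33 (peak about 11 N at the knob); beyond 0.36 it snaps by itself into the float notch at about 0.42 and stays there.
- lever_pivot (a point): The lever's pivot, in the rubber boot on the valve, on the far (+x) side of the lift: 145 mm in x and -20 mm in y from the lift's centre, 85 mm above the bench. The same axes as the lift.
- lever_knob (a point): Centre of the lever's black ball knob, 36 mm across, 140 mm above the pivot (225 mm above the bench at the start), on a steel rod 12 mm thick (18 mm for the 20 mm under the ball). About 60 mm of travel to the float notch; clear on its -y side.
- tray_center (a point): Centre (20 mm above the underside) of the open steel stock tray, 130 x 180 x 40 mm (x, y, z; long along the slide), 4 mm walls, about 0.42 kg, loose on the platform, turned up to 0.12 rad from the lift. Its rear (-y) wall is 0 to 25 mm inside the platform's rear end; nothing stands behind it, so it can be pushed there low down, on two points far apart to keep it straight.
- bushing_center (a point): The loose steel bushing (a thick ring) standing in the tray, 60 mm across, 45 mm high, 23 mm inner radius, about 0.4 kg. This point is its centre, half-way up.
- bay_home (a point): Where the tray's centre is when fully home on the rack deck, its front (+y) wall against the wooden back stop. Axes as the lift's. The tray's rear wall is then 32 mm inside the deck's front edge. The back stop is 280 mm wide and 26 mm high. Between the two parts on the deck there are about 185 mm for the 130 mm tray.
- deck_edge (a point): Middle of the rack deck's front (-y) top edge, 98 mm above the bench. The deck is 330 mm (x) by 240 mm. The gap from the platform's edge to here is 45 to 60 mm; sideways (x) the bay is up to 12 mm off the lift's middle line.
- beam_edge (a point): Middle of the lower front edge of the rack's upper beam, 278 mm above the bench, straight above the deck's front edge (180 mm clear): the gripper must lean back 30 to 45 degrees, away from the rack, to reach in under it. The rack's square posts leave a 282 mm wide opening about the bay's middle; bars lie on the beams along the bay's sides, up to 340 mm above the bench.
- deck_bushing: Bystander on the deck at the robot's side of the bay: a standing steel bushing 44 mm across, 50 mm high, its axis 115 mm (-x) from the bay's middle line. Its origin is the centre of its underside.
- deck_buffer: Bystander on the deck at the far side of the bay: a yellow plastic block 40 x 80 x 40 mm, its middle 115 mm (+x) from the bay's middle line. Its origin is the centre of its underside.
- hammer: Bystander: a hammer, 280 mm, lying on the bench to the right of the lift.
- bush_a: Bystander: a large standing bushing, 68 mm across, 60 mm high, on the bench to the right of the lift.
- bush_b: Bystander: a smaller standing bushing, 56 mm across, 45 mm high, on the bench to the right of the lift.
- grease_can: Bystander: a can 68 mm across, 110 mm high, standing on the bench beyond the lift.
- spanner: Bystander: a 220 mm spanner lying on the bench beyond the rack.
- pin: Bystander: a steel pin 36 mm across, 130 mm high, standing on the bench beyond the rack.
Things that resemble listed ones, but are neither listed nor needed, are in the scene too. Leave any green or purple look-alike of the part that bears tray_center alone.

How it is judged:
By the outcome, as a careful person would: the job done as asked, in the order asked, and still so for the second after the job is handed in, with the robot touching nothing.
It also fails if it takes over 58 s, if anything falls off the work surface, if the arm or the gripper's body presses on something with over 40 N, if the wrist force passes 120 N, or if a joint passes its speed limit or range.

## Working session

There is one attempt and no reset: what is moved stays moved. The work goes in short steps, Python scripts to look and compute and a tool call to move; the robot and the scene stay as the last step left them, time stands still between calls to the robot, and variables do not carry over. Pictures are saved under pics/ and viewed, at most 10 in all, crops included, and the job is handed in when it is done.

Besides the shell and the picture viewer there is one more tool, called after "Request:" by a JSON object that holds its "name" and its "arguments", one argument or row to a line. carry_out: Moves the arm, as the interface text tells. Shifts and turns lie within -1 to 1; 1 stands for 400 mm of shift or 30 degrees of turn. Its arguments: {"type":"object","properties":{"delta_pos":{"type":"array","items":{"type":"array","items":{"type":"number","minimum":-1,"maximum":1}}},"turn":{"type":"array","items":{"type":"array","items":{"type":"number","minimum":-1,"maximum":1}}},"claw":{"type":"array","items":{"type":"number"}},"force":{"type":"number"}},"required":["delta_pos","turn","claw"]}

```bash
ls; mkdir -p pics
python3 - <<'E'
from rig import manip
import cv2,numpy as np
for c in("scene","top"):
    d=manip.get_image(c); cv2.imwrite(f"pics/{c}0.png",d["image"][:,:,::-1]); print(c,d["fx"],d["cx"],d["cy"],np.round(d["world_to_cam"],3).tolist())
    for q in("lift_frame","platform_top","lever_pivot","lever_knob","tray_center","bushing_center","bay_home","deck_edge","beam_edge","deck_bushing","deck_buffer"):
        print(q,[(np.round(r["point"],3).tolist(),round(r["score"],2)) for r in manip.place_of(c,q)[:3]])
s=manip.get_state(); print(s["clock"],s["position"],s["ee_rot"],s["contact_force"],manip.pinch_z)
E
```

```text
pics
scene 381.6664349100852 315.01625568599866 199.3799654628172 [[0.55, 0.835, -0.026, -0.19], [0.433, -0.311, -0.846, -0.078], [-0.714, 0.454, -0.533, 1.495], [0.0, 0.0, 0.0, 1.0]]
lift_frame [([0.466, -0.219, 0.001], 0.73)]
platform_top []
lever_pivot [([0.606, -0.239, 0.084], 0.91), ([0.457, -0.415, 0.002], 0.67)]
lever_knob [([0.606, -0.243, 0.225], 0.67)]
tray_center [([0.202, -0.274, 0.021], 0.92), ([0.484, 0.332, 0.017], 0.9), ([0.468, -0.235, 0.148], 0.78)]
bushing_center [([0.459, -0.262, 0.157], 0.6)]
bay_home [([0.464, 0.068, 0.12], 0.82)]
deck_edge [([0.465, -0.059, 0.1], 0.76), ([0.607, -0.24, 0.226], 0.43)]
beam_edge [([0.465, -0.06, 0.274], 0.72)]
deck_bushing [([0.347, 0.079, 0.095], 0.75), ([0.46, -0.265, 0.156], 0.53)]
deck_buffer [([0.58, 0.099, 0.099], 0.81), ([0.574, -0.503, 0.002], 0.3)]
top 409.06268944608536 326.81426030219905 202.38215824163686 [[-0.002, -1.0, 0.003, -0.098], [-0.997, 0.002, -0.08, 0.511], [0.08, -0.003, -0.997, 1.366], [0.0, 0.0, 0.0, 1.0]]
lift_frame [([0.804, 0.037, 0.002], 0.58)]
platform_top [([0.578, -0.505, 0.0], 0.7)]
lever_pivot [([0.603, -0.242, 0.086], 0.58)]
lever_knob [([0.608, -0.238, 0.225], 0.52)]
tray_center [([0.468, -0.23, 0.148], 0.75), ([0.205, -0.273, 0.019], 0.75), ([0.485, 0.334, 0.016], 0.74)]
bushing_center [([0.454, -0.265, 0.156], 0.76)]
bay_home [([0.465, 0.065, 0.113], 0.62)]
deck_edge [([0.47, -0.056, 0.095], 0.57)]
beam_edge [([0.463, -0.056, 0.273], 0.86)]
deck_bushing [([0.771, 0.196, 0.001], 0.68)]
deck_buffer [([0.578, -0.507, -0.002], 0.75), ([0.58, 0.104, 0.101], 0.45), ([0.728, -0.312, -0.003], 0.4)]
1.2 [0.22276503 0.53015101 0.23132524] [1.63451714e-05 1.97573045e-01 9.80288167e-01 4.53287916e-05] [ 0.01211851 -0.24027897 -0.17589492] 0.0187
```

View pics/scene0.png

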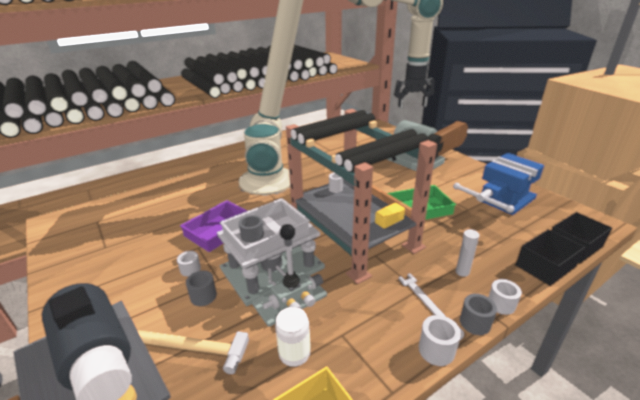

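View pics/top0.png

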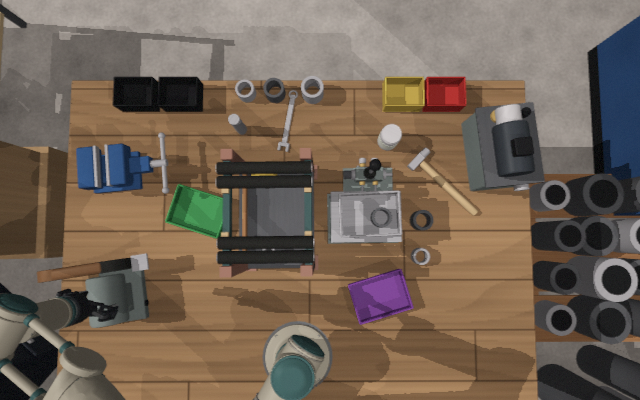

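The scene picture shows the grey tray on the lift at (265,232), with its bushing inside and the black knob at (288,232). The bay is to its right, with the yellow buffer at (390,215) and the deck bushing at (336,182).
There are three trays: steel at top px (365,217), green at (197,210) and purple at (380,297). The steel one on the lift fits the description; I'll confirm it in a crop and measure angles.

```bash
cat > h.py <<'E'
from rig import manip
import cv2,numpy as np
from scipy.spatial.transform import Rotation as R
def cloud(c):
    d=manip.get_image(c); z=d["z_map"]; v,u=np.indices(z.shape)
    p=np.stack([(u-d["cx"])/d["fx"]*z,(v-d["cy"])/d["fy"]*z,z,np.ones_like(z)],-1)@np.linalg.inv(d["world_to_cam"]).T
    p[z==0]=np.nan
    return d,p[...,:3]
def sel(P,x0,x1,y0,y1,z0,z1):
    return (P[...,0]>x0)&(P[...,0]<x1)&(P[...,1]>y0)&(P[...,1]<y1)&(P[...,2]>z0)&(P[...,2]<z1)
def rect(pts):
    (c,s,a)=cv2.minAreaRect(pts[:,:2].astype(np.float32)); a=(a+45)%90-45
    return np.round(c,4),np.round(s,4),round(np.deg2rad(a),4)
E
python3 - <<'E'
from h import *
d,P=cloud("top")
im=d["image"][:,:,::-1]
cv2.imwrite("pics/crop1.png",cv2.resize(im[130:290,200:430],None,fx=3.4,fy=3.4,interpolation=cv2.INTER_CUBIC))
def rep(n,m,):
    p=P[m]; print(n,m.sum(),rect(p) if len(p)>4 else None, np.round(np.median(p,0),4) if len(p) else None)
rep("rim",sel(P,.36,.56,-.36,-.1,.162,.178))
rep("bush",sel(P,.41,.51,-.33,-.2,.171,.19))
rep("plat",sel(P,.36,.56,-.4,-.07,.120,.136))
rep("deck",sel(P,.25,.7,-.1,.25,.09,.105))
rep("bars",sel(P,.25,.75,-.12,.3,.30,.36))
rep("knob",sel(P,.55,.66,-.3,-.18,.22,.26))
d2,S=cloud("scene"); 
for n,P in(("scene",S),):
    rep("rimS",sel(P,.36,.56,-.36,-.1,.164,.175)); rep("knobS",sel(P,.55,.66,-.3,-.18,.205,.26));rep("deckS",sel(P,.25,.7,-.1,.25,.092,.104)); rep("platS",sel(P,.36,.56,-.4,-.07,.122,.134)); rep("buf",sel(P,.53,.65,0,.2,.13,.15));rep("dbush",sel(P,.3,.4,0,.2,.14,.16)); rep("stop",sel(P,.3,.65,.1,.22,.118,.13))
E
```

```text
rim 587 (array([ 0.4652, -0.2279]), array([0.1361, 0.1866]), np.float64(0.0435)) [ 0.4603 -0.2435  0.1695]
bush 145 (array([ 0.4596, -0.2765]), array([0.0851, 0.0875]), np.float64(-0.0143)) [ 0.4543 -0.2694  0.1757]
plat 2734 (array([ 0.4592, -0.2192]), array([0.1601, 0.2204]), np.float64(0.0091)) [ 0.4563 -0.2082  0.1306]
deck 3343 (array([0.4587, 0.0631]), array([0.326 , 0.2391]), np.float64(0.012)) [0.4679 0.0671 0.0983]
bars 6424 (array([0.4619, 0.0674]), array([0.3408, 0.2542]), np.float64(0.0291)) [0.4518 0.0674 0.3356]
knob 117 (array([ 0.6041, -0.2368]), array([0.0322, 0.0323]), np.float64(0.0409)) [ 0.6018 -0.2366  0.2371]
rimS 660 (array([ 0.47  , -0.2288]), array([0.1367, 0.1876]), np.float64(0.048)) [ 0.4669 -0.2597  0.1673]
knobS 213 (array([ 0.6137, -0.2408]), array([0.0335, 0.0268]), np.float64(-0.3466)) [ 0.617  -0.2432  0.2319]
deckS 3188 (array([0.4678, 0.0623]), array([0.338 , 0.2419]), np.float64(0.0131)) [0.4762 0.0253 0.0961]
platS 1397 (array([ 0.4656, -0.2203]), array([0.1623, 0.2203]), np.float64(0.0097)) [ 0.477  -0.2197  0.1289]
buf 353 (array([0.5896, 0.1262]), array([0.1416, 0.0647]), np.float64(-0.3566)) [0.5917 0.1084 0.1357]
dbush 52 (array([0.3508, 0.0738]), array([0.0329, 0.0436]), np.float64(-0.1506)) [0.3583 0.0715 0.1443]
stop 235 (array([0.5354, 0.1358]), array([0.2045, 0.0807]), np.float64(0.0947)) [0.5676 0.1583 0.1217]
```

View pics/crop1.png

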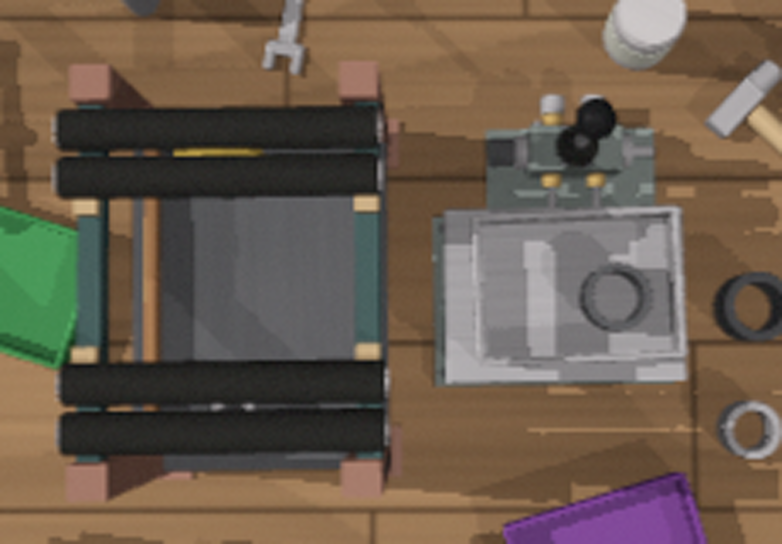

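The crop shows the steel tray on the platform at crop px (575,285), with the bushing in it at (612,297). It is the only tray on the lift, so it's the one meant. Lift yaw is about 0.01 and tray yaw about 0.045. Next is a planning helper, then the move to the lever.

```bash
cat >> h.py <<'E'
def target(lean_deg,yaw):
    a=np.deg2rad(lean_deg); s,c=np.sin(a),np.cos(a)
    return R.from_euler("z",yaw)*R.from_matrix(np.array([[0,c,s],[1,0,0],[0,s,-c]]).T)
def plan(pts,lean=0,yaw=0.01):
    st=manip.get_state(); q=st["ee_rot"]; C=R.from_quat([q[1],q[2],q[3],q[0]])
    T=(C.inv()*target(lean,yaw)).as_rotvec()
    print("clock",st["clock"],"pos",np.round(st["position"],4),"F",np.round(st["contact_force"],1),"w",round(st["width"],3),"q",np.round(st["qpos"],2))
    for p in pts:
        print(p,"shift",np.round(C.inv().apply(np.array(p)-st["position"])/.4,4).tolist())
    print("turn",np.round(T/np.deg2rad(30),3).tolist())
E
python3 -c "
from h import *
plan([[.28,.4,.46],[.35,.2,.48],[.40,.15,.48],[.606,-.3,.4]])"
```

```text
clock 1.3 pos [0.2228 0.5301 0.2313] F [-0.3 -0.5  0.1] w 0.085 q [ 1.05  0.28  1.5   0.    1.36 -0.12]
[0.28, 0.4, 0.46] shift [-0.2579, -0.2444, -0.5717]
[0.35, 0.2, 0.48] shift [-0.613, -0.6376, -0.6217]
[0.4, 0.15, 0.48] shift [-0.7766, -0.7044, -0.6218]
[0.606, -0.3, 0.4] shift [-1.6873, -1.5421, -0.4219]
turn [0.0, -0.0, 2.221]
```

Request:
{"name": "carry_out", "arguments": {
  "delta_pos": [
    [0,0,-0.15],
    [0,0,-0.3],
    [0,-0.05,-0.45],
    [-0.15,-0.15,-0.55],
    [-0.25,-0.25,-0.6],
    [-0.35,-0.35,-0.62],
    [-0.45,-0.45,-0.62],
    [-0.55,-0.55,-0.62],
    [-0.62,-0.64,-0.62],
    [-0.7,-0.7,-0.62],
    [-0.78,-0.7,-0.62],
    [-0.78,-0.7,-0.62]
  ],
  "turn": [
    [0,0,0],
    [0,0,0.1],
    [0,0,0.2],
    [0,0,0.3],
    [0,0,0.4],
    [0,0,0.5],
    [0,0,0.6],
    [0,0,0.7],
    [0,0,0.8],
    [0,0,0.9],
    [0,0,1],
    [0,0,1]
  ],
  "claw": [1,1,1,1,1,1,1,1,1,1,1,1]
}}

```text
clock: 2.5
position: [0.4026, 0.1487, 0.4799]
ee_rot: [0.001, 0.446, 0.895, 0.0]
contact_force: [-0.2, 0.8, -0.2]
width: 0.0001
gripper_force: 0.0
```

```bash
python3 -c "
from h import *
plan([[.606,-.2,.46],[.606,-.31,.40]])"
```

```text
clock 2.5 pos [0.4026 0.1487 0.4799] F [-0.2  0.8 -0.2] w 0.0 q [ 0.19  0.01  1.24 -0.    1.9  -0.46]
[0.606, -0.2, 0.46] shift [-1.0019, -0.1197, 0.0507]
[0.606, -0.31, 0.4] shift [-1.2212, -0.2856, 0.2007]
turn [0.003, 0.001, 1.216]
```

Request:
{"name": "carry_out", "arguments": {
  "delta_pos": [
    [-0.11,-0.01,0],
    [-0.22,-0.02,0],
    [-0.33,-0.04,0],
    [-0.44,-0.05,0],
    [-0.55,-0.06,0],
    [-0.66,-0.08,0],
    [-0.77,-0.09,0],
    [-0.88,-0.1,0.02],
    [-0.97,-0.15,0.05],
    [-1,-0.25,0.1],
    [-1,-0.28,0.15],
    [-1,-0.28,0.15]
  ],
  "turn": [
    [0,0,0.1],
    [0,0,0.2],
    [0,0,0.3],
    [0,0,0.4],
    [0,0,0.5],
    [0,0,0.6],
    [0,0,0.7],
    [0,0,0.8],
    [0,0,0.9],
    [0,0,1],
    [0,0,1],
    [0,0,1]
  ],
  "claw": [1,1,1,1,1,1,1,1,1,1,1,1]
}}

```text
clock: 3.7
position: [0.5525, -0.2363, 0.4162]
ee_rot: [-0.003, 0.662, 0.749, -0.001]
contact_force: [1.0, 0.6, 0.7]
width: -0.0001
gripper_force: 0.0
```

```bash
python3 -c "
from h import *
plan([[.606,-.31,.40],[.606,-.305,.203]])"
```

```text
clock 3.7 pos [ 0.5525 -0.2363  0.4162] F [1.  0.6 0.7] w -0.0 q [-0.52  0.28  1.05 -0.    1.81 -0.64]
[0.606, -0.31, 0.4] shift [-0.1994, 0.1104, 0.0392]
[0.606, -0.305, 0.203] shift [-0.1889, 0.1146, 0.5317]
turn [-0.011, -0.007, 0.215]
```

Request:
{"name": "carry_out", "arguments": {
  "delta_pos": [
    [-0.1,0.05,0.04],
    [-0.19,0.11,0.04],
    [-0.19,0.115,0.13],
    [-0.19,0.115,0.23],
    [-0.19,0.115,0.33],
    [-0.19,0.115,0.43],
    [-0.19,0.115,0.53],
    [-0.19,0.115,0.53]
  ],
  "turn": [
    [0,0,0.1],
    [0,0,0.215],
    [0,0,0.215],
    [0,0,0.215],
    [0,0,0.215],
    [0,0,0.215],
    [0,0,0.215],
    [0,0,0.215]
  ],
  "claw": [1,1,1,1,1,1,1,1]
}}

```text
clock: 4.5
position: [0.6079, -0.3019, 0.202]
ee_rot: [-0.006, 0.702, 0.712, -0.001]
contact_force: [-0.9, 0.2, -0.2]
width: -0.0
gripper_force: 0.0
```

```bash
python3 -c "
from h import *
plan([[.606,-.27,.203],[.6055,-.215,.2],[.6055,-.205,.2]])
d,P=cloud('scene'); cv2.imwrite('pics/s1.png',cv2.resize(d['image'][120:320,180:440,::-1],None,fx=3,fy=3))"
```

```text
clock 4.5 pos [ 0.6079 -0.3019  0.202 ] F [-0.9  0.2 -0.2] w -0.0 q [-0.56  0.45  1.3   0.    1.4  -0.58]
[0.606, -0.27, 0.203] shift [0.0797, -0.0036, -0.002]
[0.6055, -0.215, 0.2] shift [0.2172, -0.0028, 0.0064]
[0.6055, -0.205, 0.2] shift [0.2422, -0.0024, 0.0066]
turn [-0.017, -0.013, 0.009]
```

View pics/s1.png

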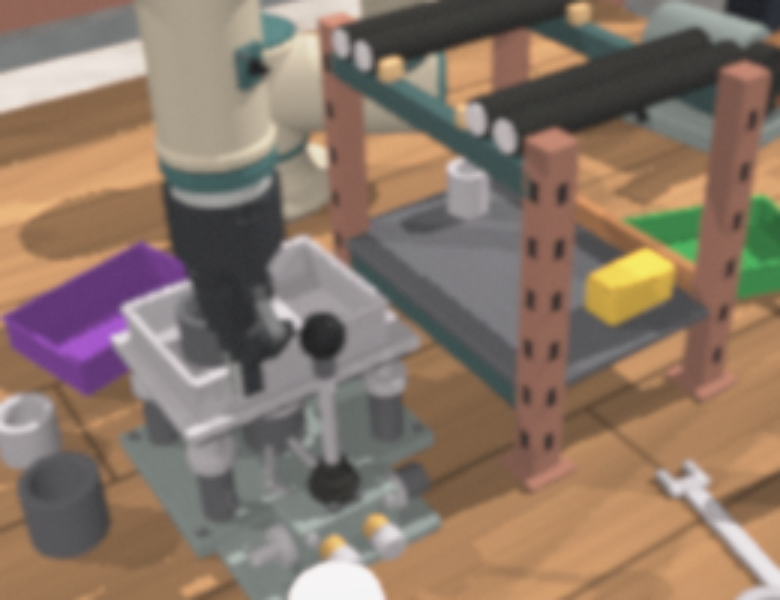

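The shut fingers at (255,350) are beside the upright knob at (322,335), on its -y side and clear of the tray. I'll push +y.

Request:
{"name": "carry_out", "arguments": {
  "delta_pos": [
    [0.03,-0.003,0],
    [0.06,-0.003,0],
    [0.08,-0.003,0],
    [0.1,-0.003,0],
    [0.12,-0.003,0.005],
    [0.14,-0.003,0.005],
    [0.16,-0.003,0.005],
    [0.18,-0.003,0.01],
    [0.2,-0.003,0.01],
    [0.2,-0.003,0.01]
  ],
  "turn": [
    [0,0,0],
    [0,0,0],
    [0,0,0],
    [0,0,0],
    [0,0,0],
    [0,0,0],
    [0,0,0],
    [0,0,0],
    [0,0,0],
    [0,0,0]
  ],
  "claw": [1,1,1,1,1,1,1,1,1,1]
}}

```text
clock: 5.55
position: [0.6091, -0.2289, 0.2071]
ee_rot: [0.006, 0.702, 0.712, -0.001]
contact_force: [0.5, -6.9, 4.0]
width: -0.0001
gripper_force: 3.2
```

```bash
python3 -c "
from h import *
plan([[.6055,-.205,.2]])
d,P=cloud('scene')
print('knob',manip.place_of('scene','lever_knob')[:2])
p=P[sel(P,.36,.56,-.36,-.1,.1,.18)]; print(np.histogram(p[:,2],np.arange(.1,.185,.005)))"
```

```text
clock 5.55 pos [ 0.6091 -0.2289  0.2071] F [ 0.5 -6.9  4. ] w -0.0 q [-0.46  0.4   1.38 -0.01  1.35 -0.47]
[0.6055, -0.205, 0.2] shift [0.0601, -0.0083, 0.0169]
turn [0.012, 0.02, 0.006]
knob [{'point': [0.6042, -0.2005, 0.2193], 'score': 0.69}]
(array([ 22,  54,  48, 143, 478, 690, 204, 170, 208, 201, 216, 209, 313,
       214, 129,   0]), array([0.1  , 0.105, 0.11 , 0.115, 0.12 , 0.125, 0.13 , 0.135, 0.14 ,
       0.145, 0.15 , 0.155, 0.16 , 0.165, 0.17 , 0.175, 0.18 ]))
```

Request:
{"name": "carry_out", "arguments": {
  "delta_pos": [
    [0.015,-0.005,0.01],
    [0.03,-0.005,0.01],
    [0.045,-0.005,0.01],
    [0.06,-0.005,0.01],
    [0.06,-0.005,0.01]
  ],
  "turn": [
    [0,0,0],
    [0,0,0],
    [0,0,0],
    [0,0,0],
    [0,0,0]
  ],
  "claw": [1,1,1,1,1]
}}

```text
clock: 6.15
position: [0.6057, -0.2044, 0.2001]
ee_rot: [0.004, 0.702, 0.712, -0.003]
contact_force: [0.8, -10.9, -1.5]
width: -0.0001
gripper_force: 5.2
```

```bash
cat > c.py <<'E'
from h import *
plan([[.608,-.27,.2],[.608,-.30,.32]])
d,P=cloud('scene')
print('knob',manip.place_of('scene','lever_knob')[:2])
p=P[sel(P,.36,.56,-.36,-.1,.08,.18)]; print(np.histogram(p[:,2],np.arange(.08,.185,.005))[0])
E
python3 c.py
```

```text
clock 6.15 pos [ 0.6057 -0.2044  0.2001] F [  0.8 -10.9  -1.5] w -0.0 q [-0.43  0.39  1.41 -0.01  1.33 -0.44]
[0.608, -0.27, 0.2] shift [-0.164, 0.0035, 0.0017]
[0.608, -0.3, 0.32] shift [-0.2418, 0.0029, -0.2976]
turn [0.003, 0.017, 0.008]
knob [{'point': [0.6043, -0.1807, 0.2081], 'score': 0.72}]
[ 52  51  53  16 106 146 599 721 222 229 234 240 271 209 437 101  92   0
   0   0]
```

Request:
{"name": "carry_out", "arguments": {
  "delta_pos": [
    [-0.06,0,0],
    [-0.14,0,0],
    [-0.22,0,0],
    [-0.27,0,-0.1],
    [-0.3,0,-0.2],
    [-0.36,-0.05,-0.3],
    [-0.42,-0.13,-0.3],
    [-0.48,-0.22,-0.3],
    [-0.52,-0.3,-0.3],
    [-0.52,-0.35,-0.3],
    [-0.52,-0.35,-0.3]
  ],
  "turn": [
    [0,0,0],
    [0,0,0],
    [0,0,0],
    [0,0,0],
    [0,0,0],
    [0,0,0],
    [0,0,0],
    [0,0,0],
    [0,0,0],
    [0,0,0],
    [0,0,0]
  ],
  "claw": [1,1,1,1,1,1,0,-1,-1,-1,-1]
}}

```text
clock: 7.35
position: [0.4658, -0.4099, 0.3201]
ee_rot: [-0.001, 0.703, 0.711, 0.0]
contact_force: [0.4, 0.0, 0.4]
width: 0.0719
gripper_force: 0.0
```

Run:
```python
from h import *
plan([[.466,-.41,.2]],lean=40)
for c in("scene","top"):
    d,P=cloud(c)
    print(c,'knob',manip.place_of(c,'lever_knob')[:2])
    for n,m in(("rim",sel(P,.36,.56,-.36,-.1,.135,.146)),("plat",sel(P,.36,.56,-.4,-.07,.094,.107))):
        p=P[m]; print(n,m.sum(),rect(p),np.median(p[:,2]))
    if c=="scene": cv2.imwrite('pics/s2.png',d['image'][:,:,::-1])
```

```text
clock 7.35 pos [ 0.4658 -0.4099  0.3201] F [0.4 0.  0.4] w 0.072 q [-0.83  0.31  1.23  0.    1.59 -0.85]
[0.466, -0.41, 0.2] shift [-0.0006, 0.0007, 0.3002]
turn [-0.002, 1.331, 0.001]
scene knob [{'point': [0.6028, -0.1858, 0.2128], 'score': 0.82}]
rim 668 (array([ 0.4688, -0.2288]), array([0.1403, 0.1867]), np.float64(0.047)) 0.13918496126037644
plat 1492 (array([ 0.4662, -0.2205]), array([0.2225, 0.1602]), np.float64(-0.0035)) 0.10131695784715994
top knob [{'point': [0.4555, -0.2636, 0.1267], 'score': 0.48}, {'point': [0.6067, -0.1819, 0.217], 'score': 0.47}]
rim 475 (array([ 0.4652, -0.2276]), array([0.1361, 0.1863]), np.float64(0.0459)) 0.14091393865753266
plat 2431 (array([ 0.4586, -0.219 ]), array([0.1601, 0.2203]), np.float64(0.0024)) 0.10258525427253762
```

View pics/s2.png

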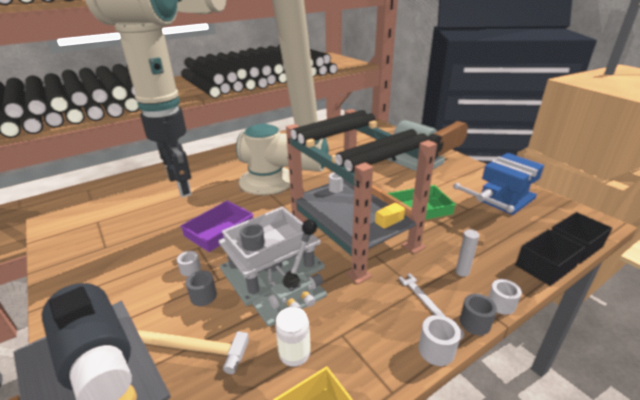

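The lever at (309,228) is tilted into the notch, and the tray rim has dropped to z=0.14, so the platform is settled. Now I'll lean the tool back 40° behind the tray.

Request:
{"name": "carry_out", "arguments": {
  "delta_pos": [
    [0,0,0],
    [0,0,0],
    [0,0,0.05],
    [0,0,0.1],
    [0,0,0.1]
  ],
  "turn": [
    [0,0.25,0],
    [0,0.5,0],
    [0,0.75,0],
    [0,1,0],
    [0,1,0]
  ],
  "claw": [-1,-1,-1,-1,-1]
}}

```text
clock: 8.05
position: [0.4678, -0.4127, 0.2711]
ee_rot: [-0.19, 0.679, 0.685, 0.183]
contact_force: [-0.9, -0.2, 0.2]
width: 0.0853
gripper_force: 0.0
```

```bash
python3 -c "
from h import *
plan([[.466,-.39,.2],[.466,-.375,.106]],lean=42,yaw=.007)"
```

```text
clock 8.05 pos [ 0.4678 -0.4127  0.2711] F [-0.9 -0.2  0.2] w 0.085 q [-0.99  0.57  1.05  0.29  1.97 -0.95]
[0.466, -0.39, 0.2] shift [-0.0416, -0.0024, 0.182]
[0.466, -0.375, 0.106] shift [-0.1288, -0.0003, 0.4035]
turn [-0.016, 0.382, -0.003]
```

Request:
{"name": "carry_out", "arguments": {
  "delta_pos": [
    [-0.02,0,0.06],
    [-0.04,0,0.12],
    [-0.05,0,0.2],
    [-0.09,0,0.3],
    [-0.12,0,0.38],
    [-0.128,0,0.4],
    [-0.128,0,0.4]
  ],
  "turn": [
    [0,0.2,0],
    [-0.01,0.38,0],
    [-0.01,0.38,0],
    [-0.01,0.38,0],
    [-0.01,0.38,0],
    [-0.01,0.38,0],
    [-0.01,0.38,0]
  ],
  "claw": [-1,-1,-1,-1,-1,-1,-1]
}}

```text
clock: 8.75
position: [0.4683, -0.3739, 0.1157]
ee_rot: [-0.25, 0.657, 0.666, 0.25]
contact_force: [-0.1, 0.8, 1.2]
width: 0.0852
gripper_force: 0.0
```

```bash
python3 -c "
from h import *
plan([[.467,-.34,.106],[.467,-.32,.106]],lean=42,yaw=.007)
d,P=cloud('scene'); cv2.imwrite('pics/s3.png',cv2.resize(d['image'][120:320,120:380,::-1],None,fx=3,fy=3,interpolation=cv2.INTER_CUBIC))"
```

```text
clock 8.75 pos [ 0.4683 -0.3739  0.1157] F [-0.1  0.8  1.2] w 0.085 q [-1.01  0.71  1.28  0.36  1.78 -1.06]
[0.467, -0.34, 0.106] shift [0.0476, -0.0022, 0.0742]
[0.467, -0.32, 0.106] shift [0.0851, -0.0016, 0.1073]
turn [-0.001, 0.02, 0.013]
```

View pics/s3.png

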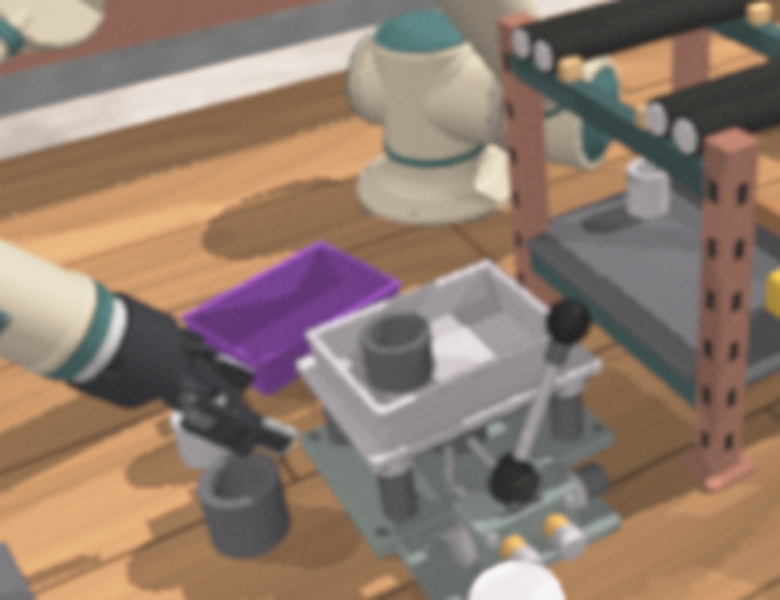

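The open fingertips at crop (285,435) are behind the tray's rear wall (310,370)–(380,460), and bush_a is below them. I'll measure tip height quickly.

```bash
python3 -c "
from h import *
for c in('scene','top'):
    d,P=cloud(c)
    p=P[sel(P,.38,.56,-.43,-.345,.07,.2)]; 
    i=np.argsort(-p[:,1])[:6]; print(c,len(p),np.round(p[i],3).tolist(),'minz',np.round(p[np.argsort(p[:,2])[:4]],3).tolist())"
```

```text
scene 560 [[0.517, -0.376, 0.131], [0.514, -0.376, 0.135], [0.428, -0.378, 0.132], [0.519, -0.378, 0.137], [0.425, -0.378, 0.137], [0.518, -0.378, 0.133]] minz [[0.425, -0.389, 0.12], [0.518, -0.39, 0.121], [0.426, -0.386, 0.122], [0.518, -0.387, 0.122]]
top 401 [[0.515, -0.376, 0.139], [0.509, -0.376, 0.138], [0.512, -0.376, 0.136], [0.511, -0.378, 0.141], [0.509, -0.379, 0.139], [0.515, -0.379, 0.138]] minz [[0.509, -0.393, 0.132], [0.509, -0.395, 0.134], [0.509, -0.398, 0.135], [0.509, -0.389, 0.136]]
```

```bash
python3 -c "
from h import *
plan([[.467,y,.102] for y in(-.335,-.325,-.32,-.31,-.30,-.28)],lean=42,yaw=.007)"
```

```text
clock 8.9 pos [ 0.4686 -0.3758  0.1175] F [ 0.3 -0.3  0.5] w 0.085 q [-1.01  0.71  1.27  0.37  1.78 -1.06]
[0.467, -0.335, 0.102] shift [0.0514, -0.0032, 0.0964]
[0.467, -0.325, 0.102] shift [0.0702, -0.0029, 0.1128]
[0.467, -0.32, 0.102] shift [0.0796, -0.0028, 0.1211]
[0.467, -0.31, 0.102] shift [0.0984, -0.0025, 0.1375]
[0.467, -0.3, 0.102] shift [0.1172, -0.0022, 0.154]
[0.467, -0.28, 0.102] shift [0.1549, -0.0017, 0.1869]
turn [0.005, 0.027, 0.015]
```

Request:
{"name": "carry_out", "arguments": {
  "delta_pos": [
    [0.015,-0.002,0.05],
    [0.03,-0.003,0.08],
    [0.051,-0.003,0.096],
    [0.06,-0.003,0.105],
    [0.07,-0.003,0.113],
    [0.08,-0.003,0.121],
    [0.089,-0.003,0.129],
    [0.098,-0.003,0.137],
    [0.108,-0.003,0.146],
    [0.117,-0.003,0.154]
  ],
  "turn": [
    [0,0.02,0.01],
    [0,0.02,0.01],
    [0,0.02,0.01],
    [0,0.02,0.01],
    [0,0.02,0.01],
    [0,0.02,0.01],
    [0,0.02,0.01],
    [0,0.02,0.01],
    [0,0.02,0.01],
    [0,0.02,0.01]
  ],
  "claw": [-1,-1,-1,-1,-1,-1,-1,-1,-1,-1]
}}

```text
clock: 9.9
position: [0.4659, -0.3018, 0.1002]
ee_rot: [-0.251, 0.659, 0.663, 0.252]
contact_force: [-0.5, -8.1, 4.2]
width: 0.0857
gripper_force: 3.7
```

```bash
cat > t.py <<'E'
from h import *
import sys
ys=[float(a) for a in sys.argv[1:]]
plan([[.467,y,.102] for y in ys],lean=42,yaw=.007)
for c in("scene","top"):
    d,P=cloud(c)
    m=sel(P,.37,.57,manip.get_state()["position"][1]-.002,.2,.1355,.1435); p=P[m]
    print(c,rect(p),"bush",[np.round(r["point"],3).tolist() for r in manip.place_of(c,"bushing_center")[:2]],"tray",[np.round(r["point"],3).tolist() for r in manip.place_of(c,"tray_center")[:3]])
E
python3 t.py -.3 -.24 -.2
```

```text
clock 9.9 pos [ 0.4659 -0.3018  0.1002] F [-0.5 -8.1  4.2] w 0.086 q [-0.96  0.65  1.45  0.39  1.66 -1.06]
[0.467, -0.3, 0.102] shift [0.0063, 0.0027, -0.0003]
[0.467, -0.24, 0.102] shift [0.1183, 0.0035, 0.0994]
[0.467, -0.2, 0.102] shift [0.193, 0.004, 0.1659]
turn [0.006, 0.011, 0.001]
scene (array([ 0.4707, -0.089 ]), array([0.1994, 0.427 ]), np.float64(0.005)) bush [[0.46, -0.248, 0.128], [0.347, 0.08, 0.097]] tray [[0.202, -0.274, 0.018], [0.472, -0.217, 0.117], [0.484, 0.331, 0.02]]
top (array([ 0.4682, -0.2107]), array([0.1345, 0.1827]), np.float64(0.0172)) bush [[0.458, -0.253, 0.128]] tray [[0.473, -0.214, 0.122], [0.485, 0.331, 0.02], [0.462, -0.054, 0.277]]
```

Request:
{"name": "carry_out", "arguments": {
  "delta_pos": [
    [0.015,0.002,0.012],
    [0.03,0.002,0.024],
    [0.045,0.002,0.035],
    [0.06,0.003,0.047],
    [0.075,0.003,0.06],
    [0.09,0.003,0.074],
    [0.105,0.003,0.087],
    [0.12,0.003,0.1],
    [0.135,0.003,0.114],
    [0.15,0.003,0.128],
    [0.165,0.003,0.141],
    [0.18,0.003,0.154]
  ],
  "turn": [
    [0,0,0],
    [0,0,0],
    [0,0,0],
    [0,0,0],
    [0,0,0],
    [0,0,0],
    [0,0,0],
    [0,0,0],
    [0,0,0],
    [0,0,0],
    [0,0,0],
    [0,0,0]
  ],
  "claw": [-1,-1,-1,-1,-1,-1,-1,-1,-1,-1,-1,-1]
}}

```text
clock: 11.4
position: [0.4662, -0.2039, 0.1024]
ee_rot: [-0.254, 0.658, 0.662, 0.253]
contact_force: [0.4, -4.1, -0.7]
width: 0.0853
gripper_force: 2.3
```

```bash
python3 t.py -.16 -.12 -.1
```

```text
clock 11.4 pos [ 0.4662 -0.2039  0.1024] F [ 0.4 -4.1 -0.7] w 0.085 q [-0.87  0.57  1.63  0.44  1.55 -1.03]
[0.467, -0.16, 0.102] shift [0.0808, 0.0026, 0.0741]
[0.467, -0.12, 0.102] shift [0.1551, 0.0032, 0.1411]
[0.467, -0.1, 0.102] shift [0.1923, 0.0035, 0.1745]
turn [0.002, 0.0, 0.0]
scene (array([ 0.489 , -0.0448]), array([0.2028, 0.3258]), np.float64(0.1213)) bush [[0.461, -0.151, 0.131]] tray [[0.483, 0.333, 0.016], [0.474, -0.119, 0.121], [0.202, -0.272, 0.019]]
top (array([ 0.4687, -0.1134]), array([0.1361, 0.1832]), np.float64(0.0029)) bush [[0.607, -0.181, 0.216], [0.459, -0.148, 0.126]] tray [[0.489, 0.333, 0.018], [0.472, -0.116, 0.124]]
```

Request:
{"name": "carry_out", "arguments": {
  "delta_pos": [
    [0.015,0,0.013],
    [0.03,0,0.027],
    [0.045,0,0.041],
    [0.06,0,0.055],
    [0.075,0,0.068],
    [0.09,0,0.082],
    [0.105,0,0.095],
    [0.12,0,0.109],
    [0.135,0,0.122],
    [0.15,0,0.136],
    [0.165,0,0.15],
    [0.18,0,0.163]
  ],
  "turn": [
    [0,0,0],
    [0,0,0],
    [0,0,0],
    [0,0,0],
    [0,0,0],
    [0,0,0],
    [0,0,0],
    [0,0,0],
    [0,0,0],
    [0,0,0],
    [0,0,0],
    [0,0,0]
  ],
  "claw": [-1,-1,-1,-1,-1,-1,-1,-1,-1,-1,-1,-1]
}}

```text
clock: 12.9
position: [0.4666, -0.109, 0.102]
ee_rot: [-0.252, 0.659, 0.663, 0.253]
contact_force: [-0.3, -5.7, 0.7]
width: 0.0851
gripper_force: 2.8
```

```bash
python3 t.py -.06 -.04 -.03 -.02; python3 -c "
from h import *
d=manip.get_image('scene'); cv2.imwrite('pics/s4.png',cv2.resize(d['image'][90:290,190:450,::-1],None,fx=3,fy=3,interpolation=cv2.INTER_CUBIC))"
```

```text
clock 12.9 pos [ 0.4666 -0.109   0.102 ] F [-0.3 -5.7  0.7] w 0.085 q [-0.76  0.49  1.78  0.51  1.44 -0.99]
[0.467, -0.06, 0.102] shift [0.0914, 0.0016, 0.0816]
[0.467, -0.04, 0.102] shift [0.1286, 0.0019, 0.1149]
[0.467, -0.03, 0.102] shift [0.1473, 0.002, 0.1316]
[0.467, -0.02, 0.102] shift [0.1659, 0.0021, 0.1482]
turn [0.007, 0.007, 0.001]
scene (array([4.902e-01, 1.000e-04]), array([0.2063, 0.2281]), np.float64(0.1948)) bush [[0.463, -0.054, 0.131]] tray [[0.484, 0.332, 0.018], [0.474, -0.025, 0.118], [0.202, -0.274, 0.019]]
top (array([ 0.4676, -0.0168]), array([0.1835, 0.1335]), np.float64(-0.0008)) bush [[0.457, -0.057, 0.125]] tray [[0.486, 0.331, 0.018], [0.472, -0.02, 0.119]]
```

View pics/s4.png

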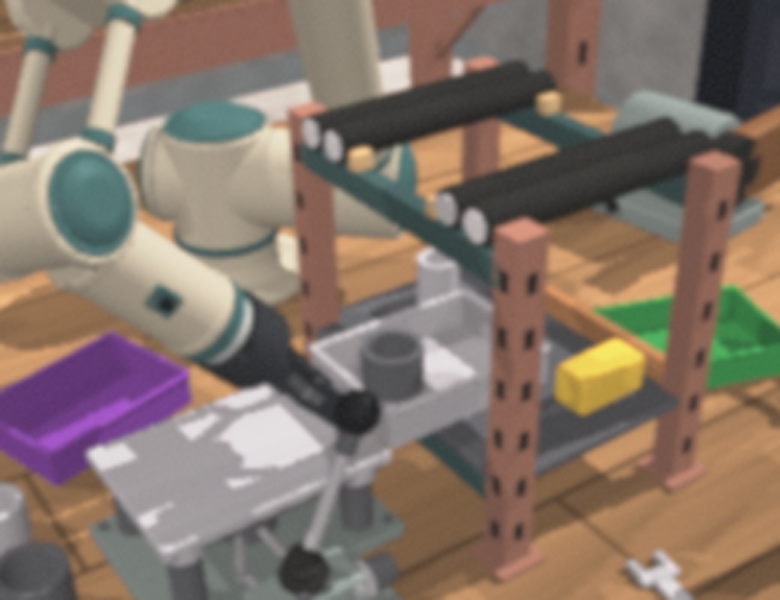

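The tray spans the gap level and straight, with its rim at (420,330) and its bushing standing at (392,365). The arm is clear of the beam.

Request:
{"name": "carry_out", "arguments": {
  "delta_pos": [
    [0.014,0,0.012],
    [0.028,0,0.025],
    [0.042,0,0.037],
    [0.056,0,0.05],
    [0.07,0,0.062],
    [0.084,0,0.075],
    [0.098,0,0.087],
    [0.112,0,0.1],
    [0.121,0,0.108],
    [0.128,0,0.115],
    [0.136,0,0.121],
    [0.14,0,0.125]
  ],
  "turn": [
    [0,0,0],
    [0,0,0],
    [0,0,0],
    [0,0,0],
    [0,0,0],
    [0,0,0],
    [0,0,0],
    [0,0,0],
    [0,0,0],
    [0,0,0],
    [0,0,0],
    [0,0,0]
  ],
  "claw": [-1,-1,-1,-1,-1,-1,-1,-1,-1,-1,-1,-1]
}}

```text
clock: 14.45
position: [0.465, -0.0319, 0.1023]
ee_rot: [-0.254, 0.658, 0.662, 0.253]
contact_force: [-0.2, -4.1, -1.1]
width: 0.0853
gripper_force: 2.3
```

```bash
python3 t.py -.03 -.025 -.02 -.015 -.01
```

```text
clock 14.45 pos [ 0.465  -0.0319  0.1023] F [-0.2 -4.1 -1.1] w 0.085 q [-0.66  0.45  1.88  0.57  1.36 -0.95]
[0.467, -0.03, 0.102] shift [0.003, 0.0049, 0.0038]
[0.467, -0.025, 0.102] shift [0.0123, 0.005, 0.0122]
[0.467, -0.02, 0.102] shift [0.0216, 0.0051, 0.0205]
[0.467, -0.015, 0.102] shift [0.0308, 0.0052, 0.0289]
[0.467, -0.01, 0.102] shift [0.0401, 0.0052, 0.0373]
turn [0.002, -0.0, 0.0]
scene (array([0.4701, 0.0576]), array([0.1995, 0.1821]), np.float64(0.0002)) bush [[0.46, 0.022, 0.125], [0.58, 0.099, 0.101]] tray [[0.474, 0.053, 0.116], [0.485, 0.332, 0.019], [0.201, -0.275, 0.021]]
top (array([0.4677, 0.0621]), array([0.1748, 0.1334]), np.float64(-0.0018)) bush [[0.459, 0.02, 0.122]] tray [[0.471, 0.056, 0.117], [0.483, 0.333, 0.02], [0.204, -0.274, 0.019]]
```

Request:
{"name": "carry_out", "arguments": {
  "delta_pos": [
    [0.005,0,0.004],
    [0.01,0,0.009],
    [0.015,0,0.014],
    [0.02,0,0.018]
  ],
  "turn": [
    [0,0,0],
    [0,0,0],
    [0,0,0],
    [0,0,0]
  ],
  "claw": [-1,-1,-1,-1]
}}

```text
clock: 15.15
position: [0.4658, -0.0227, 0.1025]
ee_rot: [-0.253, 0.658, 0.663, 0.253]
contact_force: [0.8, -12.0, 3.7]
width: 0.0856
gripper_force: 7.1
```

Request:
{"name": "carry_out", "arguments": {
  "delta_pos": [
    [0.004,0,0.0035],
    [0.008,0,0.007],
    [0.008,0,0.007]
  ],
  "turn": [
    [0,0,0],
    [0,0,0],
    [0,0,0]
  ],
  "claw": [-1,-1,-1]
}}

```text
clock: 15.45
position: [0.4665, -0.0226, 0.1024]
ee_rot: [-0.249, 0.659, 0.664, 0.251]
contact_force: [-3.0, -20.6, 9.6]
width: 0.0854
gripper_force: 10.1
```

The tray stopped at TCP y = -0.0226 while force rose to 20 N, so it is home. I'll retreat straight back.

Request:
{"name": "carry_out", "arguments": {
  "delta_pos": [
    [-0.01,0,-0.009],
    [-0.025,0,-0.022],
    [-0.06,0,-0.055],
    [-0.12,0,-0.11],
    [-0.2,0,-0.18],
    [-0.28,0,-0.255],
    [-0.36,0,-0.33],
    [-0.42,0,-0.38],
    [-0.42,0,-0.45],
    [-0.42,0,-0.5],
    [-0.42,0,-0.5]
  ],
  "turn": [
    [0,0,0],
    [0,0,0],
    [0,0,0],
    [0,0,0],
    [0,0,0],
    [0,0,0],
    [0,0,0],
    [0,0,0],
    [0,0,0],
    [0,0,0],
    [0,0,0]
  ],
  "claw": [-1,-1,-1,-1,-1,-1,-1,-1,-1,-1,-1]
}}

```text
clock: 16.55
position: [0.4671, -0.2791, 0.1392]
ee_rot: [-0.252, 0.659, 0.662, 0.253]
contact_force: [-0.2, 0.5, -0.2]
width: 0.0853
gripper_force: 0.0
```

Run:
```python
from h import *
plan([])
d,P=cloud("top"); p=P[sel(P,.37,.56,-.035,.2,.1335,.1435)]; print(rect(p),np.median(p[:,2]))
im=d["image"][:,:,::-1][140:290,200:430]
d,P=cloud("scene"); print("knob",manip.place_of("scene","lever_knob")[:1],"bush",manip.place_of("scene","bushing_center")[:1],manip.place_of("scene","deck_buffer")[:1],manip.place_of("scene","deck_bushing")[:1])
a=d["image"][:,:,::-1][110:290,200:450]
f=lambda i:cv2.resize(i,(780,300*i.shape[0]//i.shape[0]) if 0 else (int(i.shape[1]*2),int(i.shape[0]*2)),interpolation=cv2.INTER_CUBIC)
A,B=cv2.resize(a,(400,288)),cv2.resize(im,(400,261))
cv2.imwrite("pics/fin.png",cv2.resize(np.vstack([A,B]),None,fx=1.08,fy=1.08))
```

```text
clock 16.55 pos [ 0.4671 -0.2791  0.1392] F [-0.2  0.5 -0.2] w 0.085 q [-0.94  0.59  1.46  0.41  1.7  -1.02]
turn [0.01, -1.395, -0.009]
(array([0.4692, 0.0661]), array([0.1359, 0.1836]), np.float64(0.0132)) 0.13934454519275885
knob [{'point': [0.6037, -0.1822, 0.2136], 'score': 0.69}] bush [{'point': [0.4615, 0.0339, 0.1287], 'score': 0.86}] [{'point': [0.5792, 0.0957, 0.1005], 'score': 0.63}] [{'point': [0.3466, 0.0781, 0.0967], 'score': 0.76}]
```

View pics/fin.png

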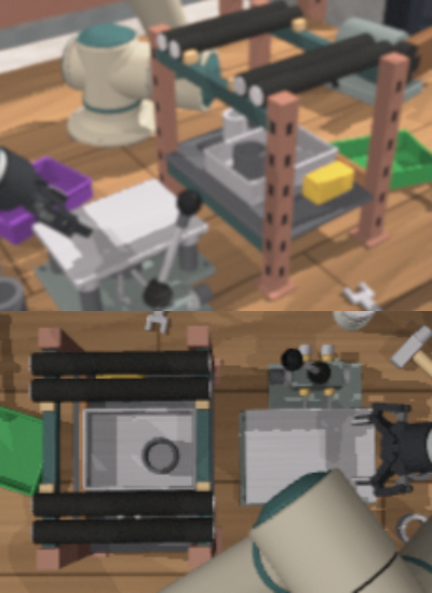

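The tray is against the back stop at (82,450), square to the rack, with its bushing standing in it. The lever is still in the notch, the neighbouring parts haven't moved, and the gripper is clear.

```bash
python3 -c "
from rig import manip
print(manip.sign_off())"
```

```text
the job is handed in; nothing more can be done
None
```

The tray is home in the bay, square against the back stop with its bushing still standing in it; the lever is in the float notch, the platform is on its stops, and the job was handed in at about 17 s.

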